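Find the loaded laundry coin box and put it on the scale

ROBOT

A 6-joint arm with a two-finger parallel gripper is mounted at the origin on the work surface. World frame = base frame: x ahead of the robot, y to its left, z up, the work surface at z = 0. Lengths are in m, angles in rad, forces in N, time in s.
With the tool pointing down it reaches from about 0.3 to 0.875 m from the base axis. Payload 6.4 kg.
Tool frame: the origin (TCP) lies between the finger pads; the fingertips stand 19 mm ahead of it and the grasp point (between the pads) is the TCP (ctrl.tips_ahead is the z of the fingertips in the tool frame, in m); z points along the fingers, y is the line along which they close (so a half turn about z gives the same grasp; the last joint's range is limited). The gripper opens to 85 mm and grips with 20 to 120 N. Pads are 22 mm wide; open, the fingers measure 114 mm over their backs; the gripper's body (76 mm by 85 mm) begins 54 mm behind the grasp point. The pads swing forward as they close: fully open they stand 13 mm farther back than shut.
Start: joints at [0.968, 0.181, 1.607, -0, 1.354, -0.206], TCP at [0.222, 0.53, 0.218] pointing down, gripper open.
Joint ranges: [-2.99, 2.99], [-0.89, 2.07], [0.3, 2.58], [-1.14, 4.28], [0, 2.63], [-3.12, 3.12]. Speed limits (rad/s): [2.57, 2.57, 3.01, 3.14, 3.14, 3.14].

INTERFACE

Orientations are given as a unit quaternion [w, x, y, z].
In Python, from bench import readout, vision, ctrl gives the robot as it stands.
- The arm moves only by the tool play_rows, never from a script. Its arguments are lists of equal length, an entry for each row: "xyz": the shift along the tool's x, y, z in mm, a list of three; "rot": the turn, a rotation vector about the tool's x, y, z in rad, a list of three; "grip": the opening, from 0 (shut) to 1 (fully open). In form: {"xyz": [[x, y, z], ...], "rot": [[rx, ry, rz], ...], "grip": [grip, ...]}. A call has exactly 10 rows; each row is the pose to reach, as a shift and turn from the pose commanded when the call began, along the tool's axes at that moment; what a row does not reach only later rows make up. A row lasts 1/8 s, in which the tool goes at most 62.5 mm and 10.7 degrees, less where a joint would pass 70% of its speed; a pose out of reach is approached as far as the arm can. A call with a gripper value outside its range is refused whole. The fingers move at their own pace and stop on an object; the grip force is fixed at half the most. Time passes only in rows, so rows that repeat a pose let the fingers close, or fill a call up. It gives the time, the measured TCP pose, the force, the opening and the grip force at its end, in the units of the state.
- readout.get_obs(): the state, without advancing time (a new reading comes with each control period).
- vision.camera(name): name is "side" or "top"; returns a dict with "color" (384x512x3 uint8, red, green, blue), "depth" (384x512 float32, m along the optical axis (not along the pixel's ray), 0 where there is no reading), "camera_matrix" (3x3 intrinsics, pixels), "k1" (the pictures are not rectified: a ray, as slopes to the right and down, at radius r is drawn at 1 + k1 r^2 times it, then the intrinsics apply), "extrinsics" (4x4, takes a point from camera to world coordinates). Camera axes: x right, y down, z forward; pixel columns grow to the right and rows downward; lengths in m; the calibration is good to about 2 mm. A picture is of the moment at which its call begins.
- ctrl.hand_in(): hands the job in; it is judged then, once.
The state is a dict: "time_s": time; "q": joint angles; "dq": joint speeds; "joint_efforts": joint torques, N m; "eef_pos": TCP position; "eef_rot": TCP orientation; "wrist_force": force on the tool from outside, world axes, zero at the start; "torque": the same for the moment, N m; "opening": opening from 0.0 (shut) to 1.0 (fully open); "grasp_force": force on a finger pad.
Only numpy, scipy, OpenCV 4.12 (cv2) and the standard library are available. Lean on these libraries where they do the work, as an engineer would, in place of code of your own. Each camera call takes 0.05 s, during which the arm holds its last target. There are 200 camera calls.

TASK

One of the three identical coin boxes taken from the laundry machines still has its coins in it. Going from the robot's left to its right, lift each box a few centimetres clear of the table to feel its weight. Set the heavy one upright on the middle of the scale's plate without dropping it, and leave the two light ones standing upright where they were.

Things in the scene. Friction and masses are not known exactly. Their poses are not given: they have to be found in the camera images.
- left_center (a point): left of three identical closed coin boxes in a row (left, seen from the robot: largest y): grey with a blue lid plate and small brass lock, 60 mm along x (grip across this, from above), 84 mm along y, 70 mm high. This point is its centre, 35 mm above its underside. x points away from the robot within 0.3 rad. One box, a different one each time, holds coins and weighs 0.6 to 0.8 kg; the other two weigh 0.17 to 0.25 kg.
- middle_center (a point): middle of three identical closed coin boxes in a row: grey with a blue lid plate and small brass lock, 60 mm along x (grip across this, from above), 84 mm along y, 70 mm high. This point is its centre, 35 mm above its underside. x points away from the robot within 0.3 rad. One box, a different one each time, holds coins and weighs 0.6 to 0.8 kg; the other two weigh 0.17 to 0.25 kg.
- right_center (a point): right of three identical closed coin boxes in a row (right, seen from the robot: smallest y): grey with a blue lid plate and small brass lock, 60 mm along x (grip across this, from above), 84 mm along y, 70 mm high. This point is its centre, 35 mm above its underside. x points away from the robot within 0.3 rad. One box, a different one each time, holds coins and weighs 0.6 to 0.8 kg; the other two weigh 0.17 to 0.25 kg.
- plate_top (a point): middle (red dot) of the top face of a spring scale's level steel plate, 130 x 130 mm, over a white base 150 x 140 mm, 45 mm high, fixed to the table to the robot's right of the boxes. Unloaded, this point is 80 mm above the table; the plate is sprung (about 400 N/m) and sinks straight down 13 to 21 mm under the loaded box, 3 to 6 mm under an empty one. z is up.

How it is judged:
On the way, in this order (a step that is already met when the one before it is completed fails the run):
1. the left coin box is lifted at least 20 mm clear of the table (height (world z) of left_center above 0.055 m), for 0.1 s.
2. the middle coin box is lifted at least 20 mm clear of the table (height (world z) of middle_center above 0.055 m), for 0.1 s.
3. the right coin box is lifted at least 20 mm clear of the table (height (world z) of right_center above 0.055 m), for 0.1 s.
At the end, for the whole second after the job is handed in: The loaded coin box stands upright (within 10 degrees) on the scale's plate, its centre within 25 mm of the plate's middle seen from above, the plate sunk at least 10 mm by its weight; the two light boxes stand upright (within 10 degrees) within 40 mm of where they started (((horizontal distance between left_center and plate_top below 0.025 m and z of left_center in the frame of plate_top between 0.025 and 0.045 m and angle between each of left_center, middle_center, right_center's own z axis and vertical below 0.17 rad and height (world z) of plate_top below 0.07 m and distance of each of middle_center, right_center from where it was at the start of the episode below 0.04 m) or (horizontal distance between middle_center and plate_top below 0.025 m and z of middle_center in the frame of plate_top between 0.025 and 0.045 m and angle between each of middle_center, left_center, right_center's own z axis and vertical below 0.17 rad and height (world z) of plate_top below 0.07 m and distance of each of left_center, right_center from where it was at the start of the episode below 0.04 m) or (horizontal distance between right_center and plate_top below 0.025 m and z of right_center in the frame of plate_top between 0.025 and 0.045 m and angle between each of right_center, left_center, middle_center's own z axis and vertical below 0.17 rad and height (world z) of plate_top below 0.07 m and distance of each of left_center, middle_center from where it was at the start of the episode below 0.04 m))); the robot touches nothing.
It fails at once if a coin box is let go of in mid-air, its underside more than 100 mm above the table (20 mm above the unloaded plate) ((height (world z) of left_center above 0.135 m and contact force between the fingers and coinbox_left below 0.05 N) or (height (world z) of middle_center above 0.135 m and contact force between the fingers and coinbox_middle below 0.05 N) or (height (world z) of right_center above 0.135 m and contact force between the fingers and coinbox_right below 0.05 N)).
It also fails if it takes over 72 s, if anything falls off the work surface, if the arm or the gripper's body presses on something with over 40 N, if the wrist force passes 120 N, or if a joint passes its speed limit or range.

## Working session

There is one attempt and no reset: what is moved stays moved. The work goes in short steps, Python scripts to look and compute and a tool call to move; the robot and the scene stay as the last step left them, time stands still between calls to the robot, and variables do not carry over. Pictures are saved under pics/ and viewed, at most 10 in all, crops included, and the job is handed in when it is done.

Besides the shell and the picture viewer there is one more tool, called after "Emit:" as name(argument=value, ...), one argument or row to a line, values as JSON. play_rows: Moves the arm, as the interface text tells. Its arguments: {"type":"object","properties":{"xyz":{"type":"array","items":{"type":"array","items":{"type":"number"}}},"rot":{"type":"array","items":{"type":"array","items":{"type":"number"}}},"grip":{"type":"array","items":{"type":"number"}}},"required":["xyz","rot","grip"]}

```bash
mkdir -p pics; cat > h.py <<'E'
import numpy as np, cv2
from bench import readout, vision, ctrl
from scipy.spatial.transform import Rotation as R
def cloud(c):
    K=c["camera_matrix"];h,w=c["depth"].shape
    u,v=np.meshgrid(np.arange(w),np.arange(h))
    p=np.stack([u,v],-1).reshape(-1,1,2).astype(float)
    n=cv2.undistortPoints(p,np.array(K,float),np.array([c["k1"],0,0,0.])).reshape(h,w,2)
    d=c["depth"][...,None]
    P=np.concatenate([n*d,d],-1);E=np.array(c["extrinsics"])
    W=P@E[:3,:3].T+E[:3,3]; W[c["depth"]<=0]=np.nan
    return W
E
python3 - <<'E'
from h import *
o=readout.get_obs();print({k:np.round(v,3) for k,v in o.items()},ctrl.tips_ahead)
a=vision.camera("top");b=vision.camera("side")
np.savez("t.npz",W=cloud(a),c=a["color"])
cv2.imwrite("pics/t.png",a["color"][...,::-1]);cv2.imwrite("pics/s.png",b["color"][...,::-1])
W=cloud(a);z=W[...,2]
hsv=cv2.cvtColor(a["color"],cv2.COLOR_RGB2HSV)
m=((z>0.055)&(z<0.085)).astype(np.uint8)
n,l,s,c=cv2.connectedComponentsWithStats(m)
for i in range(1,n):
    if s[i,4]<100: continue
    P=W[l==i];r=cv2.minAreaRect(P[:,:2].astype(np.float32)*1000)
    print(s[i],c[i].round(),np.median(P,0).round(4),r,hsv[l==i].mean(0).round())
E
```

```text
{'time_s': np.float64(0.0), 'q': array([ 0.968,  0.182,  1.608,  0.   ,  1.354, -0.206]), 'dq': array([-0.   , -0.   ,  0.001, -0.   ,  0.001, -0.002]), 'joint_efforts': array([ 0.0000e+00, -4.4488e+01, -3.5134e+01, -0.0000e+00,  9.0000e-03,
        0.0000e+00]), 'eef_pos': array([0.222, 0.53 , 0.217]), 'eef_rot': array([-0.   ,  0.197,  0.98 , -0.001]), 'wrist_force': array([0.405, 0.963, 0.164]), 'torque': array([0.004, 0.063, 0.005]), 'grasp_force': np.float64(0.0), 'opening': np.float64(0.998)} 0.019
[ 90  50  34  27 257] [111.  68.] [0.7773 0.2888 0.0697] ((788.6697387695312, 296.09228515625), (32.226253509521484, 71.45673370361328), 33.282901763916016) [27. 25. 83.]
[274  54  33  23 240] [292.  62.] [ 0.813  -0.1042  0.0701] ((802.4835205078125, -100.05503845214844), (71.35694122314453, 33.188270568847656), 75.12931060791016) [103. 145.  49.]
[378  61  28  28 567] [391.  74.] [ 0.7833 -0.319   0.0755] ((785.9100952148438, -321.7905578613281), (54.70750427246094, 54.82852554321289), 40.99004364013672) [ 18. 247. 148.]
[255  71  51  23 292] [279.  83.] [ 0.7534 -0.0716  0.0719] ((761.3984375, -73.23878479003906), (109.00030517578125, 31.10140037536621), 76.60803985595703) [100. 136.  63.]
[ 226  163   42   32 1162] [247. 178.] [ 0.5443 -0.0041  0.0708] ((546.133544921875, -4.251747131347656), (60.59246063232422, 84.23174285888672), 5.135503768920898) [ 98. 157. 101.]
[ 368  184   64   68 3917] [400. 217.] [ 0.4654 -0.3193  0.0803] ((466.84625244140625, -319.9321594238281), (130.34149169921875, 129.90196228027344), 85.54936981201172) [107.  31. 118.]
[  83  191   44   30 1272] [105. 206.] [0.4818 0.2848 0.0705] ((483.35992431640625, 287.1932067871094), (60.28813934326172, 84.5063247680664), 1.5141865015029907) [ 98. 154.  99.]
[ 146  191   45   34 1224] [168. 207.] [0.4808 0.1564 0.0706] ((481.5344543457031, 157.7174835205078), (85.1073226928711, 60.534454345703125), 84.07318878173828) [ 99. 158. 101.]
```

View pics/t.png

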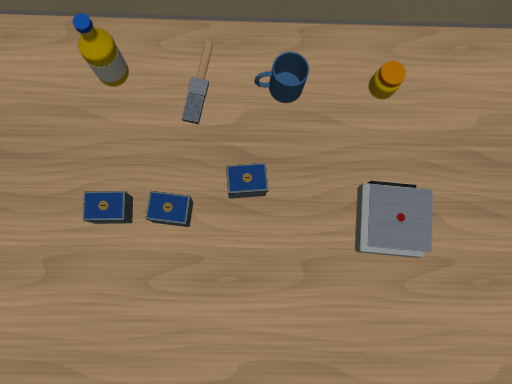

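View pics/s.png

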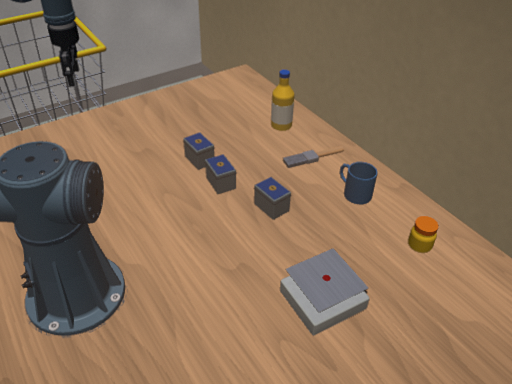

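Top view: boxes at pixels (105,206), (168,207) and (247,178), and the plate's red dot at (401,217). Measured heights of 0.070/0.080 m and sizes of 60x84 and 130x130 mm match the given values.

```bash
cat >> h.py <<'E'
def go(x,y,z,yaw):
    """yaw: world angle of tool y (mod pi), tool down"""
    o=readout.get_obs();q=o["eef_rot"];r=R.from_quat([q[1],q[2],q[3],q[0]])
    best=None
    for k in(0,np.pi):
        a=yaw+k;Y=np.array([np.cos(a),np.sin(a),0]);Z=np.array([0,0,-1.])
        t=R.from_matrix(np.stack([np.cross(Y,Z),Y,Z],1))
        v=(r.inv()*t).as_rotvec()
        if best is None or np.linalg.norm(v)<np.linalg.norm(best):best=v
    d=r.inv().apply(np.array([x,y,z])-o["eef_pos"])*1000
    print("t",round(float(o["time_s"]),2),"pos",o["eef_pos"].round(4),"F",o["wrist_force"].round(2),"q",o["q"].round(2),"op",o["opening"].round(3),"\n d",d.round(1),"rot",best.round(3))
E
python3 -c "
from h import *
go(.4835,.287,.135,.026)"
```

```text
Traceback (most recent call last):
  File "h.py", line 23, in go
    print("t",round(float(o["time_s"]),2),"pos",o["eef_pos"].round(4),"F",o["wrist_force"].round(2),"q",o["q"].round(2),"op",o["opening"].round(3),"\n d",d.round(1),"rot",best.round(3))
                                                                                                                             ^^^^^^^^^^^^^^^^^^
AttributeError: 'float' object has no attribute 'round'
```

```bash
sed -i 's/o\["opening"\].round(3)/o["opening"]/; s/o=readout.get_obs();q=/o={k:np.array(v) for k,v in readout.get_obs().items()};q=/' h.py
python3 -c "
from h import *
go(.4835,.287,.135,.026)"
```

```text
t 0.1 pos [0.2219 0.5299 0.2174] F [0.8  0.69 0.59] q [ 0.97  0.18  1.61  0.    1.35 -0.21] op 1.0009597862745552 
 d [-335.2 -122.8   82.5] rot [-2.000e-03  1.000e-03  1.148e+00]
```

Emit:
play_rows(
  xyz=[
    [-50,-18,12],
    [-100,-37,24],
    [-150,-55,37],
    [-200,-73,50],
    [-250,-92,62],
    [-300,-110,74],
    [-335,-123,82],
    [-335,-123,82],
    [-335,-123,82],
    [-335,-123,82],
  ],
  rot=[
    [0,0,0.16],
    [0,0,0.33],
    [0,0,0.5],
    [0,0,0.66],
    [0,0,0.83],
    [0,0,1.0],
    [0,0,1.148],
    [0,0,1.148],
    [0,0,1.148],
    [0,0,1.148],
  ],
  grip=[1,1,1,1,1,1,1,1,1,1],
)

```text
time_s: 1.35
eef_pos: [0.4828, 0.2884, 0.1364]
eef_rot: [-0.0, 0.697, 0.717, 0.0]
wrist_force: [0.3, 0.2, -0.5]
opening: 0.997
grasp_force: 0.0
```

```bash
python3 -c "
from h import *
go(.4835,.287,.04,.026)"
```

```text
t 1.35 pos [0.4828 0.2884 0.1364] F [ 0.27  0.23 -0.49] q [0.33 0.24 1.71 0.   1.19 0.3 ] op 0.9967347515856704 
 d [-1.4  0.6 96.4] rot [-0.    -0.     0.002]
```

Emit:
play_rows(
  xyz=[
    [-1,1,25],
    [-1,1,50],
    [-1,1,75],
    [-1,1,96],
    [-1,1,96],
    [-1,1,96],
    [-1,1,96],
    [-1,1,96],
    [-1,1,96],
    [-1,1,96],
  ],
  rot=[
    [0,0,0],
    [0,0,0],
    [0,0,0],
    [0,0,0],
    [0,0,0],
    [0,0,0],
    [0,0,0],
    [0,0,0],
    [0,0,0],
    [0,0,0],
  ],
  grip=[1,1,1,1,1,0.4,0.4,0.4,0.4,0.4],
)

```text
time_s: 2.6
eef_pos: [0.4851, 0.2872, 0.042]
eef_rot: [0.0, 0.698, 0.716, 0.001]
wrist_force: [-4.2, 0.1, 6.6]
opening: 0.681
grasp_force: 64.8
```

Emit:
play_rows(
  xyz=[
    [0,0,-10],
    [0,0,-20],
    [0,0,-35],
    [0,0,-50],
    [0,0,-50],
    [0,0,-50],
    [0,0,-50],
    [0,0,-50],
    [0,0,-50],
    [0,0,-50],
  ],
  rot=[
    [0,0,0],
    [0,0,0],
    [0,0,0],
    [0,0,0],
    [0,0,0],
    [0,0,0],
    [0,0,0],
    [0,0,0],
    [0,0,0],
    [0,0,0],
  ],
  grip=[0.4,0.4,0.4,0.4,0.4,0.4,0.4,0.4,0.4,0.4],
)

```text
time_s: 3.85
eef_pos: [0.4846, 0.2864, 0.09]
eef_rot: [-0.0, 0.698, 0.716, -0.0]
wrist_force: [-0.2, 0.4, -2.5]
opening: 0.688
grasp_force: 65.0
```

```bash
python3 -c "
from h import *
go(.4835,.287,.042,.026)"
```

```text
t 3.85 pos [0.4846 0.2864 0.09  ] F [-0.15  0.41 -2.47] q [ 0.32  0.3   1.74 -0.    1.1   0.3 ] op 0.6877020251633752 
 d [ 0.6 -1.1 48. ] rot [-0.  0. -0.]
```

Left is light (2.5 N). Put it back.

Emit:
play_rows(
  xyz=[
    [0,0,15],
    [0,0,30],
    [0,0,42],
    [0,0,47],
    [0,0,49.5],
    [0,0,49.5],
    [0,0,49.5],
    [0,0,49.5],
    [0,0,49.5],
    [0,0,49.5],
  ],
  rot=[
    [0,0,0],
    [0,0,0],
    [0,0,0],
    [0,0,0],
    [0,0,0],
    [0,0,0],
    [0,0,0],
    [0,0,0],
    [0,0,0],
    [0,0,0],
  ],
  grip=[0.4,0.4,0.4,0.4,0.4,0.4,1,1,1,1],
)

```text
time_s: 5.1
eef_pos: [0.4847, 0.2864, 0.0405]
eef_rot: [-0.0, 0.698, 0.716, -0.0]
wrist_force: [-0.5, -0.4, -0.1]
opening: 1.003
grasp_force: 0.0
```

```bash
python3 -c "
from h import *
go(.4815,.1577,.135,-.103)"
```

```text
t 5.1 pos [0.4847 0.2864 0.0405] F [-0.49 -0.38 -0.14] q [ 0.32  0.38  1.76 -0.    1.01  0.3 ] op 1.0029103565589723 
 d [-128.6   -6.6  -94.4] rot [-0.     0.     0.129]
```

Emit:
play_rows(
  xyz=[
    [0,0,-30],
    [0,0,-60],
    [0,0,-94],
    [-30,-2,-94],
    [-65,-3,-94],
    [-100,-5,-94],
    [-128.5,-6.5,-94],
    [-128.5,-6.5,-94],
    [-128.5,-6.5,-94],
    [-128.5,-6.5,-94],
  ],
  rot=[
    [0,0,0],
    [0,0,0],
    [0,0,0],
    [0,0,0.03],
    [0,0,0.06],
    [0,0,0.1],
    [0,0,0.129],
    [0,0,0.129],
    [0,0,0.129],
    [0,0,0.129],
  ],
  grip=[1,1,1,1,1,1,1,1,1,1],
)

```text
time_s: 6.35
eef_pos: [0.4815, 0.1587, 0.1347]
eef_rot: [-0.0, 0.742, 0.67, 0.0]
wrist_force: [0.4, 0.1, 0.8]
opening: 0.996
grasp_force: 0.0
```

```bash
python3 -c "
from h import *
go(.4815,.1577,.04,-.103)"
```

```text
t 6.35 pos [0.4815 0.1587 0.1347] F [0.39 0.11 0.77] q [0.08 0.12 1.85 0.   1.17 0.19] op 0.9958273655806654 
 d [-1.   0.1 94.7] rot [-0.    -0.     0.001]
```

Emit:
play_rows(
  xyz=[
    [-1,0,25],
    [-1,0,50],
    [-1,0,75],
    [-1,0,94.5],
    [-1,0,94.5],
    [-1,0,94.5],
    [-1,0,94.5],
    [-1,0,94.5],
    [-1,0,94.5],
    [-1,0,94.5],
  ],
  rot=[
    [0,0,0],
    [0,0,0],
    [0,0,0],
    [0,0,0],
    [0,0,0],
    [0,0,0],
    [0,0,0],
    [0,0,0],
    [0,0,0],
    [0,0,0],
  ],
  grip=[1,1,1,1,1,0.4,0.4,0.4,0.4,0.4],
)

```text
time_s: 7.6
eef_pos: [0.482, 0.1572, 0.0416]
eef_rot: [0.0, 0.743, 0.67, 0.001]
wrist_force: [-2.1, 1.6, 5.7]
opening: 0.684
grasp_force: 64.7
```

Emit:
play_rows(
  xyz=[
    [0,0,-10],
    [0,0,-20],
    [0,0,-35],
    [0,0,-50],
    [0,0,-50],
    [0,0,-50],
    [0,0,-50],
    [0,0,-50],
    [0,0,-50],
    [0,0,-50],
  ],
  rot=[
    [0,0,0],
    [0,0,0],
    [0,0,0],
    [0,0,0],
    [0,0,0],
    [0,0,0],
    [0,0,0],
    [0,0,0],
    [0,0,0],
    [0,0,0],
  ],
  grip=[0.4,0.4,0.4,0.4,0.4,0.4,0.4,0.4,0.4,0.4],
)

```text
time_s: 8.85
eef_pos: [0.4813, 0.1568, 0.0901]
eef_rot: [-0.0, 0.743, 0.67, -0.0]
wrist_force: [0.9, 0.1, -2.2]
opening: 0.685
grasp_force: 65.1
```

Middle is light too (2.2 N). Put it back.

Emit:
play_rows(
  xyz=[
    [0,0,15],
    [0,0,30],
    [0,0,42],
    [0,0,47],
    [0,0,49.5],
    [0,0,49.5],
    [0,0,49.5],
    [0,0,49.5],
    [0,0,49.5],
    [0,0,49.5],
  ],
  rot=[
    [0,0,0],
    [0,0,0],
    [0,0,0],
    [0,0,0],
    [0,0,0],
    [0,0,0],
    [0,0,0],
    [0,0,0],
    [0,0,0],
    [0,0,0],
  ],
  grip=[0.4,0.4,0.4,0.4,0.4,0.4,1,1,1,1],
)

```text
time_s: 10.1
eef_pos: [0.4815, 0.1568, 0.0406]
eef_rot: [-0.0, 0.743, 0.67, -0.0]
wrist_force: [0.3, 0.0, 0.1]
opening: 1.001
grasp_force: 0.0
```

```bash
python3 -c "
from h import *
go(.546,-.0042,.135,.09)"
```

```text
t 10.1 pos [0.4815 0.1568 0.0406] F [0.28 0.01 0.1 ] q [ 0.08  0.27  1.9  -0.    0.97  0.18] op 1.0013327601812465 
 d [-153.5   80.8  -94.4] rot [-0.     0.    -0.193]
```

Emit:
play_rows(
  xyz=[
    [0,0,-30],
    [0,0,-60],
    [0,0,-94],
    [-35,20,-94],
    [-75,40,-94],
    [-115,60,-94],
    [-153.5,81,-94],
    [-153.5,81,-94],
    [-153.5,81,-94],
    [-153.5,81,-94],
  ],
  rot=[
    [0,0,0],
    [0,0,0],
    [0,0,0],
    [0,0,-0.05],
    [0,0,-0.1],
    [0,0,-0.15],
    [0,0,-0.193],
    [0,0,-0.193],
    [0,0,-0.193],
    [0,0,-0.193],
  ],
  grip=[1,1,1,1,1,1,1,1,1,1],
)

```text
time_s: 11.35
eef_pos: [0.5457, -0.0031, 0.1345]
eef_rot: [-0.0, 0.674, 0.739, -0.0]
wrist_force: [-0.3, -1.1, -0.3]
opening: 1.001
grasp_force: 0.0
```

```bash
python3 -c "
from h import *
go(.546,-.0042,.04,.09)"
```

```text
t 11.35 pos [ 0.5457 -0.0031  0.1345] F [-0.26 -1.14 -0.3 ] q [-0.22  0.21  1.76  0.    1.18 -0.31] op 1.0013634807413387 
 d [-1.2  0.3 94.5] rot [-0.    -0.     0.001]
```

Emit:
play_rows(
  xyz=[
    [-1,0,25],
    [-1,0,50],
    [-1,0,75],
    [-1,0,94.5],
    [-1,0,94.5],
    [-1,0,94.5],
    [-1,0,94.5],
    [-1,0,94.5],
    [-1,0,94.5],
    [-1,0,94.5],
  ],
  rot=[
    [0,0,0],
    [0,0,0],
    [0,0,0],
    [0,0,0],
    [0,0,0],
    [0,0,0],
    [0,0,0],
    [0,0,0],
    [0,0,0],
    [0,0,0],
  ],
  grip=[1,1,1,1,1,0.4,0.4,0.4,0.4,0.4],
)

```text
time_s: 12.6
eef_pos: [0.5463, -0.005, 0.0418]
eef_rot: [0.0, 0.674, 0.738, 0.0]
wrist_force: [-3.8, 0.7, 6.3]
opening: 0.685
grasp_force: 64.8
```

Emit:
play_rows(
  xyz=[
    [0,0,-10],
    [0,0,-20],
    [0,0,-35],
    [0,0,-50],
    [0,0,-50],
    [0,0,-50],
    [0,0,-50],
    [0,0,-50],
    [0,0,-50],
    [0,0,-50],
  ],
  rot=[
    [0,0,0],
    [0,0,0],
    [0,0,0],
    [0,0,0],
    [0,0,0],
    [0,0,0],
    [0,0,0],
    [0,0,0],
    [0,0,0],
    [0,0,0],
  ],
  grip=[0.4,0.4,0.4,0.4,0.4,0.4,0.4,0.4,0.4,0.4],
)

```text
time_s: 13.85
eef_pos: [0.5463, -0.0051, 0.09]
eef_rot: [-0.0, 0.675, 0.738, -0.0]
wrist_force: [0.9, -0.4, -7.3]
opening: 0.679
grasp_force: 67.6
```

Right is heavy (7.3 N). Carry it to the scale.

```bash
python3 -c "
from h import *
go(.4665,-.3205,.155,-.078)"
```

```text
t 13.85 pos [ 0.5463 -0.0051  0.09  ] F [ 0.94 -0.38 -7.3 ] q [-0.23  0.27  1.78  0.    1.09 -0.32] op 0.6791030143357827 
 d [-306.9 -107.8  -65. ] rot [-0.    -0.     0.168]
```

Emit:
play_rows(
  xyz=[
    [0,0,-30],
    [0,0,-65],
    [-40,-14,-65],
    [-80,-28,-65],
    [-125,-44,-65],
    [-170,-60,-65],
    [-215,-76,-65],
    [-260,-91,-65],
    [-290,-102,-65],
    [-307,-108,-65],
  ],
  rot=[
    [0,0,0],
    [0,0,0],
    [0,0,0.02],
    [0,0,0.04],
    [0,0,0.07],
    [0,0,0.1],
    [0,0,0.12],
    [0,0,0.14],
    [0,0,0.16],
    [0,0,0.168],
  ],
  grip=[0.4,0.4,0.4,0.4,0.4,0.4,0.4,0.4,0.4,0.4],
)

```text
time_s: 15.1
eef_pos: [0.4657, -0.3222, 0.1551]
eef_rot: [-0.0, 0.735, 0.678, -0.0]
wrist_force: [0.5, 1.0, -6.9]
opening: 0.683
grasp_force: 68.5
```

```bash
python3 - <<'E'
from h import *
c=vision.camera("top");go(.4665,-.3205,.121,-.078)
W=cloud(c);z=W[...,2]
m=((z>.06)&(z<.085)&(W[...,1]<-.2)&(W[...,0]<.6)&(W[...,0]>.35))
im=cv2.resize(c["color"][130:300,290:490],None,fx=3,fy=3)
cv2.imwrite("pics/c.png",im[...,::-1])
rgb=c["color"].astype(int);t=np.load("t.npz");q=t["c"].astype(int)
r=(q[...,0]>130)&(q[...,1]<60)&(q[...,2]<60)&(t["W"][...,1]<-.2)&(t["W"][...,0]<.6)
print("red",r.sum(),t["W"][r].mean(0))
E
```

```text
t 15.15 pos [ 0.4654 -0.3238  0.1552] F [-0.62 -2.2  -6.39] q [-0.82  0.23  1.69 -0.    1.23 -0.74] op 0.6815869445967392 
 d [ 3.4  0.8 34.2] rot [-0.     0.002 -0.002]
red 0 [nan nan nan]<stdin>:9: RuntimeWarning: Mean of empty slice.
  ret = um.true_divide(
```

View pics/c.png

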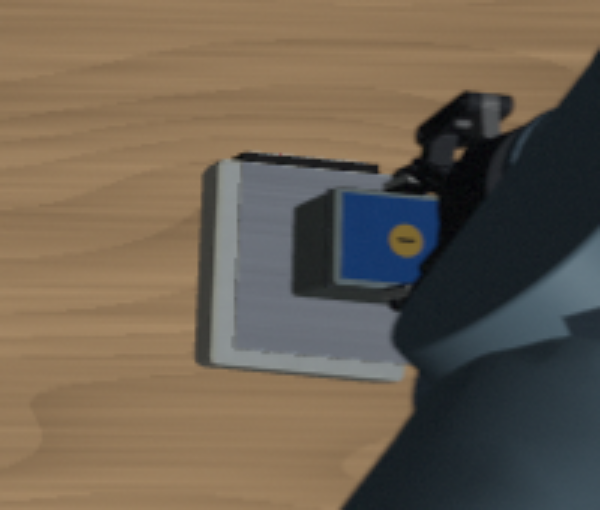

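The picture shows the box level above the plate (lock at crop pixel (405,240)). Lower it with the plate.

Emit:
play_rows(
  xyz=[
    [1,0,10],
    [2,0,20],
    [2,0,28],
    [2,0,33],
    [2,0,37],
    [2,0,41],
    [2,0,45],
    [2,0,48],
    [2,0,50],
    [2,0,50],
  ],
  rot=[
    [0,0,0],
    [0,0,0],
    [0,0,0],
    [0,0,0],
    [0,0,0],
    [0,0,0],
    [0,0,0],
    [0,0,0],
    [0,0,0],
    [0,0,0],
  ],
  grip=[0.4,0.4,0.4,0.4,0.4,0.4,0.4,0.4,0.4,0.4],
)

```text
time_s: 16.4
eef_pos: [0.4667, -0.3186, 0.1054]
eef_rot: [0.0, 0.734, 0.679, 0.0]
wrist_force: [-0.1, 3.7, -0.1]
opening: 0.68
grasp_force: 69.2
```

```bash
python3 -c "
from h import *
go(.4665,-.3205,.103,-.078)"
```

```text
t 16.4 pos [ 0.4667 -0.3186  0.1054] F [-0.09  3.65 -0.11] q [-0.81  0.29  1.73  0.    1.13 -0.73] op 0.6804874048781155 
 d [-1.9 -0.   2.4] rot [ 0. -0.  0.]
```

Vertical force is about zero, so the scale carries the box. Settle, then release.

Emit:
play_rows(
  xyz=[
    [0,0,0],
    [0,0,0],
    [0,0,0],
    [0,0,0],
    [0,0,0],
    [0,0,0],
    [0,0,0],
    [0,0,0],
    [0,0,0],
    [0,0,0],
  ],
  rot=[
    [0,0,0],
    [0,0,0],
    [0,0,0],
    [0,0,0],
    [0,0,0],
    [0,0,0],
    [0,0,0],
    [0,0,0],
    [0,0,0],
    [0,0,0],
  ],
  grip=[0.4,0.4,0.4,0.75,0.85,1,1,1,1,1],
)

```text
time_s: 17.65
eef_pos: [0.4665, -0.3186, 0.1052]
eef_rot: [0.0, 0.734, 0.679, -0.0]
wrist_force: [0.3, -0.1, -0.2]
opening: 1.0
grasp_force: 0.0
```

Emit:
play_rows(
  xyz=[
    [0,0,-10],
    [0,0,-25],
    [0,0,-45],
    [0,0,-70],
    [0,0,-100],
    [0,0,-130],
    [50,-20,-130],
    [100,-40,-130],
    [150,-60,-130],
    [150,-60,-130],
  ],
  rot=[
    [0,0,0],
    [0,0,0],
    [0,0,0],
    [0,0,0],
    [0,0,0],
    [0,0,0],
    [0,0,0],
    [0,0,0],
    [0,0,0],
    [0,0,0],
  ],
  grip=[1,1,1,1,1,1,1,1,1,1],
)

```text
time_s: 18.9
eef_pos: [0.4177, -0.1617, 0.2365]
eef_rot: [0.001, 0.733, 0.68, 0.0]
wrist_force: [0.4, -0.9, 0.4]
opening: 1.0
grasp_force: 0.0
```

```bash
python3 - <<'E'
from h import *
a=vision.camera("top");b=vision.camera("side");go(.4665,-.3205,.121,-.078)
cv2.imwrite("pics/t2.png",a["color"][...,::-1]);cv2.imwrite("pics/s2.png",b["color"][...,::-1])
for c in(a,b):
    W=cloud(c);z=W[...,2]
    for lo,hi,y0,y1 in((.05,.075,-.45,-.2),(.12,.15,-.42,-.2),(.06,.08,.22,.4),(.06,.08,.09,.21)):
        m=(z>lo)&(z<hi)&(W[...,1]>y0)&(W[...,1]<y1)&(W[...,0]>.35)&(W[...,0]<.6)
        P=W[m]
        if len(P)>30: print(len(P),np.median(P,0).round(4),P[:,2].std().round(4),cv2.minAreaRect(P[:,:2].astype(np.float32)*1000))
E
```

```text
t 19.0 pos [ 0.4189 -0.1646  0.2367] F [-0.84  0.56  0.11] q [-0.64 -0.13  1.89 -0.    1.38 -0.56] op 1.0027554468862983 
 d [-151.6   59.2  116.1] rot [0.002 0.002 0.001]
1251 [0.483  0.2849 0.0706] 0.0023 ((483.4358215332031, 286.5870666503906), (60.30471420288086, 84.65000915527344), 1.2786931991577148)
1207 [0.4795 0.1562 0.0706] 0.002 ((480.5586242675781, 157.53517150878906), (85.39100646972656, 60.27178192138672), 83.35391235351562)
1576 [ 0.4331 -0.3538  0.0631] 0.0027 ((465.01495361328125, -320.67828369140625), (134.15103149414062, 132.87840270996094), 86.25653839111328)
1032 [ 0.4602 -0.3237  0.1335] 0.0037 ((464.7973937988281, -318.1504821777344), (86.4077377319336, 62.72369384765625), 85.90834045410156)
403 [0.4769 0.2813 0.0704] 0.0032 ((480.6139831542969, 287.14208984375), (64.924560546875, 89.65189361572266), 4.753561496734619)
464 [0.4746 0.1508 0.0702] 0.0031 ((477.7918395996094, 157.95867919921875), (88.50704193115234, 61.31126403808594), 83.74044799804688)
```

View pics/s2.png

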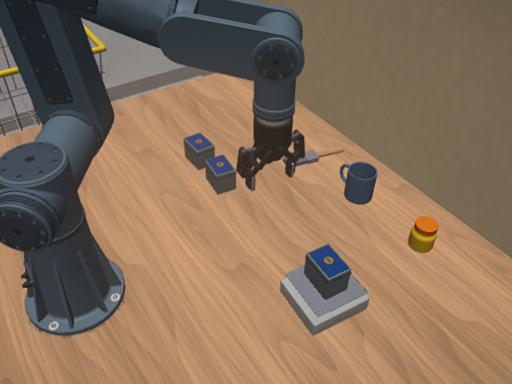

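The side view shows the heavy box upright in the middle of the plate, lid at pixel (328,260). Plate height is 0.063 m and the box is within 3 mm of the plate's middle. The light boxes moved about 1 mm at most, and the arm is clear.

```bash
python3 -c "
from bench import ctrl
print(ctrl.hand_in())"
```

```text
the job is handed in; nothing more can be done
None
```

I lifted all three boxes from left to right and handed the job in: the right one was heavy (about 7.3 N) and now stands upright on the scale within about 3 mm of the plate's middle, with the two light boxes back within about 1 mm of where they started (no verdict was returned).

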